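# Empty a milling jar through its side port in the emptying cradle

### The arm

A 7-joint arm with a two-finger parallel gripper is mounted at the origin on the work surface. World frame = base frame: x ahead of the robot, y to its left, z up, the work surface at z = 0. Lengths are in m, angles in rad, forces in N, time in s.
With the tool pointing down it reaches from about 0.4 to 0.9 m from the base axis. Payload 5.6 kg.
Tool frame: the origin (TCP) lies midway between the tips of the shut fingers; the grasp point (between the pads) lies 19 mm behind it; z points along the fingers, y is the line along which they close (so a half turn about z gives the same grasp; the last joint's range is limited). The gripper opens to 92 mm and grips with 3 to 60 N. Pads are 20 mm wide; open, the fingers measure 128 mm over their backs; the gripper's body (75 mm by 189 mm) begins 69 mm behind the grasp point.
Start: joints at [-1.322, 0.468, -0.012, 1.603, 0.006, 1.071, -0.056], TCP at [0.187, 0.623, 0.215] pointing down, gripper open.
Joint ranges: [-2.53, 2.53], [-0.31, 2.02], [-1.57, 1.55], [0.28, 2.44], [-1.29, 4.43], [0.15, 1.84], [-2.92, 2.92]. Speed limits (rad/s): [2.57, 2.57, 3.14, 3.14, 3.14, 3.14, 3.14].

### API

Orientations are given as a 3x3 rotation matrix whose columns are the frame's x, y, z axes.
In Python, from station import env, effector, solver, viewer, workorder, search_frame, tip_of gives the robot as it stands. Calls block until the motion is done:
- env.reach(position, orientation): joint-space move of the TCP to a pose.
- env.movel(position, frame=None, rate=0.15): straight line of the TCP; frame=None keeps the orientation; rate is the mean speed in m/s.
- env.goto_joints(angles): joint-space move.
- effector.release() and effector.grasp(squeeze=None): open the fingers fully, or close them until they stop; squeeze is the grip in N (None keeps the last).
- env.pause(seconds).
- solver.inverse_kinematics(position, orientation): joint angles nearest the present ones, or None.
- env.sense(): the state.
- viewer.read_camera(name): name is "scene" or "side" or "wrist"; returns (picture, depth): 384x512x3 uint8, red, green, blue; 384x512 float32, m along the optical axis (not along the pixel's ray), 0 where there is no reading.
- viewer.camera_info(name): a dict with "intrinsics" (3x3 intrinsics, pixels), "eye" and "rotation" of the camera in the world; the wrist camera has in their place "T_tool_cam" (4x4, takes a point from camera to tool coordinates, whose origin is the TCP and whose axes are the flange's). Camera axes: x right, y up, looking along -z (the intrinsics and any distortion apply to the point x, -y, -z); pixel columns grow to the right and rows downward; lengths in m; the calibration is good to about 2 mm. A picture is of the moment at which its call begins: read the wrist's pose just before it. camera_info takes no time and is no camera call.
A pose or a line that the arm cannot do raises env.PlanningError and nothing moves.
- workorder.finish_job(): hands the job in; it is judged then, once.
Trained networks look in the newest picture that a camera, given by its name, has taken for a name from the list of things; names that differ only in an ending like _2 or _b are one class to them, and where a whole thing is asked for, a point or a joint stands for the part that bears it (a point fixed in the world has none). Each returns a list of dicts, best first, with "score" (0 to 1); they miss things now and then, are a little off and sometimes report something else, mostly with a low value. They report only what shows in the picture. A call takes as long as a camera call. They do not tell look-alikes from the thing itself.
- search_frame(camera, name): "at" ([x, y, z] in m, in world coordinates, good to about 4 mm: the middle of the surface that is visible of it).
- tip_of(camera, name): "at" ([x, y, z] in m, in world coordinates, good to about 4 mm: a listed point, or the origin of a listed thing).
The state is a dict: "t": time; "joint_positions": joint angles; "joint_velocities": joint speeds; "tau": joint torques, N m; "ee_pos": TCP position; "tcp_rot": TCP orientation; "wrist_force": force on the tool from outside, world axes, zero at the start; "moment": the same for the moment, N m; "gripper_width": finger opening in m; "grasp_force": force on a finger pad.
Only numpy, scipy, OpenCV 4.12 (cv2) and the standard library are available. Lean on these libraries where they do the work, as an engineer would, in place of code of your own. Each camera call takes 0.05 s, during which the arm holds its last target. There are 200 camera calls.

### The job

The milling run is over and the jar's port cover is off: lift the jar out of the tumbler with its port upwards, set it down gently in the forks of the emptying cradle without losing a ball, and let go of it. Then take hold again and turn it in the cradle until the port faces straight down and all six grinding balls have run down the chute into the pan, and leave it like that, port down and lying properly in the forks. Do not disturb the other things on the bench.

Things in the scene. Friction and masses are not known exactly. Their poses are not given: they have to be found in the camera images.
- jar: milling jar: level steel barrel 60 mm in diameter, 72 mm long between two end caps 68 mm in diameter, 6 mm thick. Origin on the barrel's axis at mid length; y along the axis, z out through the middle of the port, which faces up at the start. Barrel sides at x = +-30 mm are plain. 0.55 to 0.8 kg, balanced about its axis; centre of mass about 14 mm from the origin towards the handle (-y)
- jar_port (a point): centre of the port (jar z = +30 mm): an open slot in the barrel, 72 mm long, 42 mm wide, between two low steel strips that reach 35 mm from the axis
- jar_hub (a point): centre of the spoke handle, on the jar's axis (y = -100 mm): three 9 mm spokes 120 degrees apart with a round black knob on each, all fixed to the jar. A trunnion 20 mm in diameter sticks out of each cap; the one at +y is 20 mm long, the one at -y is the 58 mm shaft of this handle
- knob1 (a point): centre of a handle knob, a ball 24 mm in diameter, 52 mm from the axis on the port's side (jar x 0, y -100, z +52 mm)
- knob2 (a point): centre of the second handle knob (jar x +45, y -100, z -26 mm)
- knob3 (a point): centre of the third handle knob (jar x -45, y -100, z -26 mm)
- tumbler: tumbler where the jar lies at the start: white drive box 170 x 240 mm, top at 58 mm, two open-topped Y forks that hold the trunnions, grey motor box (y 82 to 165 mm, top at 173 mm). Origin on the table below the jar's middle, y along the jar's axis. The jar's axis is 150 mm above the table; the jar lifts straight up, by 55 mm or more, to clear the forks. Fixed
- cradle: emptying cradle: the same two Y forks, 8 mm plate, middles at y = +-51 mm, with a white plastic chute between them that slopes down towards +x into the pan. The seated jar's axis runs along y, its handle outside the forks on the -y side. Origin on the table below the seated jar's middle. The chute's upper end wall is at x = -79 mm, top at 147 mm; at x = -57 mm the chute is 120 mm high. Fixed
- cradle_seat (a point): where the jar's origin lies when seated, 160 mm above the table. The caps have 5 mm to spare at each end between the forks. The fork arms open upwards, 35 degrees from vertical, to 55 mm apart at their tips 22 mm above this axis, so the trunnions centre themselves. Nothing latches: the jar lies by its weight, turns with light friction (about 2 N at a knob) and stays where it is left
- pan: open white plastic collecting pan at the foot of the chute, 200 x 150 mm, 40 mm high, walls and floor 3 mm, loose; origin at the centre of its underside
- ball1: steel grinding ball, 16 mm in diameter, loose inside the jar at the start; origin at its centre
- ball2: steel grinding ball, 16 mm in diameter, loose inside the jar at the start; origin at its centre
- ball3: steel grinding ball, 16 mm in diameter, loose inside the jar at the start; origin at its centre
- ball4: steel grinding ball, 16 mm in diameter, loose inside the jar at the start; origin at its centre
- ball5: steel grinding ball, 16 mm in diameter, loose inside the jar at the start; origin at its centre
- ball6: steel grinding ball, 16 mm in diameter, loose inside the jar at the start; origin at its centre
- cover: bystander: the jar's own port cover, already taken off: flat steel plate 66 x 86 x 5 mm with a low wire handle (29 mm high); origin at the centre of its underside
- beaker: bystander: glass beaker, 68 mm across, 85 mm high; origin at the centre of its underside
- wash_bottle: bystander: white plastic bottle, 64 mm across, 150 mm high; origin at the centre of its underside
- dish: bystander: clear Petri dish, 60 mm across, 15 mm high; origin at the centre of its underside
- forceps: bystander: steel forceps lying flat, about 135 mm long; origin at the centre of its underside
- sample_jar: bystander: small amber jar, 52 mm across, 62 mm high; origin at the centre of its underside
Mind the look-alikes: they are no part of the job. Leave any orange or red look-alike of the cradle alone.

How it is judged:
On the way:
1. the jar lies in the cradle's forks, port up, all balls inside, and the gripper has let go of it (distance between jar and cradle_seat below 0.01 m and angle between the y axis of jar and the y axis of cradle, either way round below 0.1 rad and contact force between the fingers and jar below 0.2 N and angle between jar's own z axis and vertical below 0.5 rad and distance between each of ball1, ball2, ball3, ball4, ball5, ball6 and jar below 0.048 m), for 0.2 s.
At the end, for the whole second after the job is handed in: The jar lies at rest in the cradle's forks (its origin within 10 mm of the seat, its axis within 0.1 rad of the cradle's), port within 0.4 rad of straight down, all six balls are in the pan, below its rim, and the fingers have let go of the jar (distance between jar and cradle_seat below 0.01 m and angle between the y axis of jar and the y axis of cradle, either way round below 0.1 rad and contact force between the fingers and jar below 0.2 N and angle between jar's own z axis and vertical above 2.74 rad and angular speed of jar below 0.15 rad/s and linear speed of jar below 0.02 m/s and x of ball1 in the frame of pan between -0.1 and 0.1 m and y of ball1 in the frame of pan between -0.075 and 0.075 m and z of ball1 in the frame of pan between 0 and 0.04 m and x of ball2 in the frame of pan between -0.1 and 0.1 m and y of ball2 in the frame of pan between -0.075 and 0.075 m and z of ball2 in the frame of pan between 0 and 0.04 m and x of ball3 in the frame of pan between -0.1 and 0.1 m and y of ball3 in the frame of pan between -0.075 and 0.075 m and z of ball3 in the frame of pan between 0 and 0.04 m and x of ball4 in the frame of pan between -0.1 and 0.1 m and y of ball4 in the frame of pan between -0.075 and 0.075 m and z of ball4 in the frame of pan between 0 and 0.04 m and x of ball5 in the frame of pan between -0.1 and 0.1 m and y of ball5 in the frame of pan between -0.075 and 0.075 m and z of ball5 in the frame of pan between 0 and 0.04 m and x of ball6 in the frame of pan between -0.1 and 0.1 m and y of ball6 in the frame of pan between -0.075 and 0.075 m and z of ball6 in the frame of pan between 0 and 0.04 m); the robot touches nothing.
It fails at once if the jar is rammed into the cradle (over 120 N) (contact force between jar and cradle above 120 N).
It fails at once if the jar is dropped into the cradle (falling faster than 0.4 m/s within 30 mm of its seat) (distance between jar and cradle_seat below 0.03 m and linear speed of jar above 0.4 m/s).
It fails at once if the jar's barrel is turned over before it lies in the cradle (angle between jar's own z axis and vertical above 1.2 rad and distance between jar and cradle_seat above 0.06 m).
It fails at once if a bystander is disturbed (moved by more than 30 mm) (distance of any of cover, beaker, wash_bottle, dish, forceps, sample_jar from where it was at the start of the episode above 0.03 m).
It also fails if it takes over 72 s, if anything falls off the work surface, if the arm or the gripper's body presses on something with over 40 N, if the wrist force passes 120 N, or if a joint passes its speed limit or range.

## Working session

There is one attempt and no reset: what is moved stays moved. The work goes in short steps, each a Python script; the robot and the scene stay as the last script left them, time stands still between calls to the robot, and variables do not carry over. Pictures are saved under pics/ and viewed, at most 10 in all, crops included, and the job is handed in when it is done.

```bash
ls; mkdir -p pics; cat > h.py <<'E'
import numpy as np, cv2
from station import env, effector, solver, viewer, workorder, search_frame, tip_of
def snap(c,n=None):
    p,d=viewer.read_camera(c)
    if n: cv2.imwrite(f'pics/{n}.png',p[:,:,::-1])
    return p,d
def look(c,names,k=3):
    for n in names:
        for r in tip_of(c,n)[:k]: print(c,n,np.round(r['at'],3),round(r['score'],2))
def uv(c,P):
    i=viewer.camera_info(c);q=np.array(i['rotation']).T@(np.array(P)-i['eye']);q=i['intrinsics']@(q*[1,-1,-1]);return (q[:2]/q[2]).round()
E
python3 - <<'E'
from h import *
ps=[snap(c)[0] for c in('scene','side')]
cv2.imwrite('pics/a.png',np.vstack(ps)[:,:,::-1][:, :])
im=cv2.imread('pics/a.png');cv2.imwrite('pics/a.png',cv2.resize(np.hstack([im[:384],im[384:]]),(800,300)))
for c,p in zip(('scene','side'),ps):
    cv2.imwrite(f'pics/{c}0.png',p[:,:,::-1])
    look(c,['jar','jar_port','jar_hub','knob1','knob2','knob3','tumbler','cradle','cradle_seat','pan'])
    look(c,['cover','beaker','wash_bottle','dish','forceps','sample_jar'],1)
    i=viewer.camera_info(c);print(i['eye'],i['rotation'])
s=env.sense();print(s['t'],s['ee_pos'],s['tcp_rot'],s['gripper_width'])
E
```

```text
pics
scene jar [0.532 0.222 0.149] 0.8
scene jar [ 0.736  0.008 -0.001] 0.63
scene jar_port [0.528 0.22  0.179] 0.59
scene jar_hub [0.518 0.12  0.155] 0.63
scene knob1 [0.472 0.128 0.127] 0.89
scene knob1 [0.559 0.118 0.121] 0.83
scene knob1 [ 0.734  0.012 -0.002] 0.22
scene knob2 [0.472 0.128 0.127] 0.89
scene knob2 [0.559 0.118 0.121] 0.83
scene knob2 [ 0.734  0.012 -0.002] 0.22
scene knob3 [0.472 0.128 0.127] 0.89
scene knob3 [0.559 0.118 0.121] 0.83
scene knob3 [ 0.734  0.012 -0.002] 0.22
scene tumbler [0.524 0.223 0.003] 0.94
scene cradle [ 0.468 -0.173 -0.002] 0.87
scene cradle [ 0.306 -0.597  0.005] 0.66
scene cradle [ 0.246 -0.325  0.001] 0.59
scene cradle_seat [ 0.309 -0.599  0.16 ] 0.84
scene cradle_seat [ 0.244 -0.323  0.157] 0.68
scene cradle_seat [ 0.469 -0.174  0.156] 0.66
scene pan [ 0.638 -0.193  0.007] 0.97
scene cover [ 0.73   0.246 -0.001] 0.82
scene beaker [ 0.521 -0.066  0.   ] 0.78
scene wash_bottle [ 0.734  0.009 -0.001] 0.89
scene dish [0.42  0.064 0.   ] 0.51
scene forceps [ 0.642  0.266 -0.002] 0.46
scene sample_jar [0.68  0.122 0.   ] 0.73
[1.12454583 0.606
[... 828 characters left out ...]
_seat [ 0.467 -0.172  0.161] 0.67
side pan [ 0.52  -0.063  0.004] 0.66
side pan [ 0.637 -0.193  0.003] 0.63
side pan [0.734 0.011 0.004] 0.63
side cover [0.725 0.245 0.   ] 0.8
side beaker [0.473 0.125 0.121] 0.63
side wash_bottle [ 0.735  0.011 -0.   ] 0.74
side dish [0.424 0.061 0.002] 0.71
side sample_jar [0.677 0.132 0.   ] 0.64
[0.04965176 0.74580578 1.31817027] [[-0.89928088  0.32882996 -0.28838299]
 [-0.43704994 -0.70089282  0.56368129]
 [-0.01677027  0.63294558  0.77401463]]
1.7 [0.18702642 0.62252341 0.21459599] [[-9.57711142e-01  2.87731415e-01  2.94426083e-05]
 [ 2.87731416e-01  9.57711141e-01  5.25968167e-05]
 [-1.30637575e-05  5.88441208e-05 -9.99999998e-01]] 0.09170071798636531
```

View pics/scene0.png

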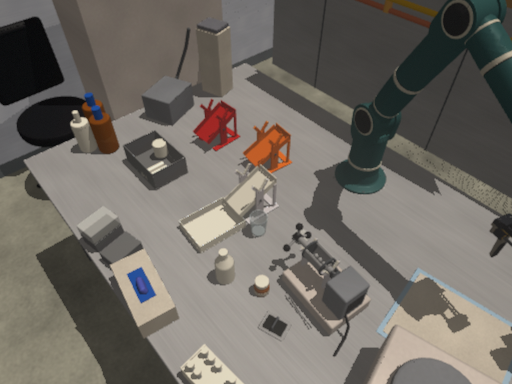

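View pics/side0.png

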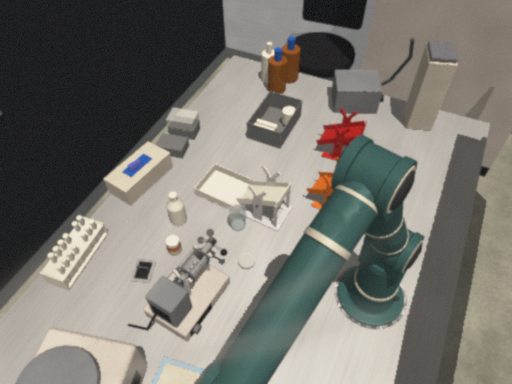

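The jar lies in the tumbler at scene pixel (318,255). Three things could be the cradle: white (262,190), orange (270,148) and red (217,124). The white one has the chute and the pan (212,222) at its foot, so it fits the description. I'll confirm it in a crop and look at the jar and cradle from close by with the wrist camera.

```bash
cat >> h.py <<'E'
def R(th,s=1):  # tool down, tool y = s*(cos th, sin th)
    y=s*np.array([np.cos(th),np.sin(th),0]);z=np.array([0,0,-1.]);return np.column_stack([np.cross(y,z),y,z])
def go(p,th):
    best=None;q0=np.array(env.sense()['joint_positions'])
    for s in(1,-1):
        q=solver.inverse_kinematics(np.array(p),R(th,s))
        if q is not None and (best is None or abs(q-q0).max()<abs(best-q0).max()): best=np.array(q)
    print('q',best.round(2)); env.goto_joints(best)
def axes(c):
    snap(c); return {n:[(np.round(r['at'],4),round(r['score'],2)) for r in tip_of(c,n)[:3]] for n in('jar','jar_port','jar_hub','knob1')}
E
python3 - <<'E'
from h import *
im=cv2.imread('pics/scene0.png')[100:260,160:320];cv2.imwrite('pics/crop.png',cv2.resize(im,(560,560),interpolation=cv2.INTER_CUBIC))
go([0.45,-0.14,0.40],-0.1)
snap('wrist','wc');look('wrist',['cradle','cradle_seat','pan','beaker'])
go([0.49,-0.2,0.42],-0.1)
snap('wrist','wc2');look('wrist',['cradle','cradle_seat','pan','beaker'])
go([0.52,0.19,0.34],-0.1)
snap('wrist','wj');look('wrist',['jar','jar_port','jar_hub','knob1'])
s=env.sense();print(s['t'],s['ee_pos'],s['wrist_force'])
a=cv2.imread('pics/wc.png');b=cv2.imread('pics/wj.png');c=cv2.imread('pics/wc2.png')
cv2.imwrite('pics/w.png',cv2.resize(np.vstack([np.hstack([a,b]),np.hstack([c,cv2.resize(cv2.imread('pics/crop.png'),(512,384))])]),(800,600)))
E
```

```text
q [-0.87 -0.08  1.07  1.81  0.07  1.37  0.09]
wrist cradle [ 0.462 -0.172  0.002] 0.83
wrist cradle_seat [ 0.464 -0.17   0.162] 0.74
wrist pan [ 0.64  -0.194  0.006] 0.8
wrist beaker [ 0.524 -0.067  0.002] 0.9
q [-0.75  0.19  1.28  1.66 -0.19  1.43  0.45]
wrist cradle [ 0.46 -0.17 -0.  ] 0.7
wrist cradle_seat [ 0.31  -0.598  0.161] 0.85
wrist cradle_seat [ 0.466 -0.168  0.16 ] 0.75
wrist pan [ 0.641 -0.195  0.002] 0.76
wrist pan [ 0.464 -0.17   0.161] 0.67
wrist beaker [ 0.521 -0.066  0.001] 0.56
q [-1.43  0.45  1.4   1.74 -0.46  1.34 -0.04]
wrist jar [0.522 0.223 0.15 ] 0.72
wrist jar [ 0.677  0.127 -0.001] 0.17
wrist jar_port [0.527 0.223 0.182] 0.66
wrist jar_hub [0.514 0.125 0.152] 0.86
wrist knob1 [0.559 0.119 0.123] 0.84
wrist knob1 [0.47  0.125 0.124] 0.79
wrist knob1 [0.518 0.122 0.203] 0.76
7.275 [0.52032662 0.18905707 0.34029371] [0.59520178 0.46994248 0.27819635]
```

View pics/w.png

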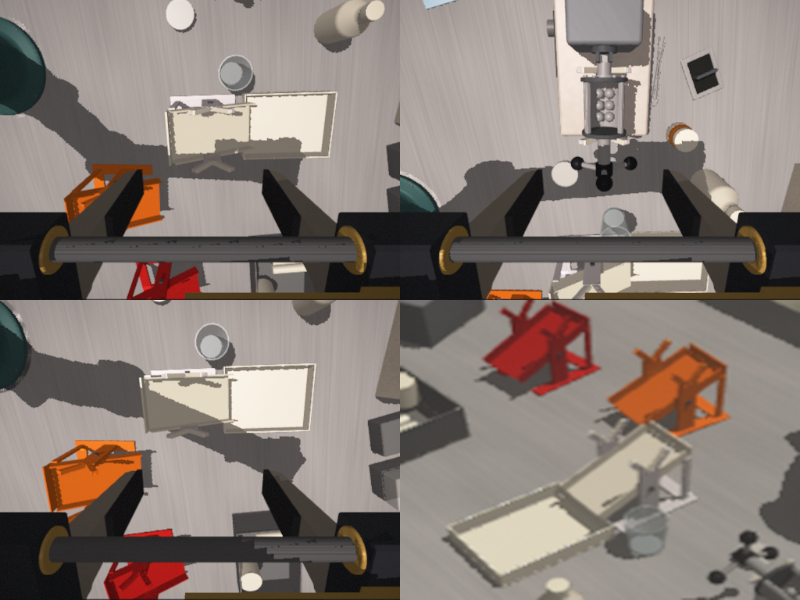

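The crop confirms the white cradle, the one with the pan, at scene (262,190). All six balls can be seen in the jar's port, at (605,103) in the upper right wrist view. Next I get the yaw of the jar and cradle from depth.

```bash
cat >> h.py <<'E'
def cloud(c):
    s=env.sense();p,d=viewer.read_camera(c);i=viewer.camera_info(c);K=np.array(i['intrinsics'])
    v,u=np.nonzero(d>0);z=d[v,u];q=np.c_[(u-K[0,2])/K[0,0]*z,-(v-K[1,2])/K[1,1]*z,-z]
    if 'eye' in i: return q@np.array(i['rotation']).T+i['eye'],p[v,u]
    T=np.array(i['T_tool_cam']);q=q@T[:3,:3].T+T[:3,3];return q@np.array(s['tcp_rot']).T+s['ee_pos'],p[v,u]
E
python3 - <<'E'
from h import *
def box(P,c,r,z0,z1): return P[(np.hypot(*(P[:,:2]-c).T)<r)&(P[:,2]>z0)&(P[:,2]<z1)]
def show(n,A):
    if len(A)<20: print(n,len(A));return
    # min-area rect and clusters
    r=cv2.minAreaRect((A[:,:2]*1000).astype(np.float32));print(n,len(A),np.round(r[0],1),np.round(r[1],1),round(r[2],1))
def see():
    s=env.sense()
    P,_=cloud('wrist')
    F=box(P,[.466,-.171],.085,.163,.195);show('forktips',F)
    for sg in(1,-1):
        G=F[(F[:,1]+.171)*sg>0.02];show(' fork%d'%sg,G)
        if len(G)>5: print(G.mean(0).round(4))
    Q=P[(P[:,2]>.008)&(P[:,2]<.06)&(abs(P[:,0]-.64)<.13)&(abs(P[:,1]+.194)<.1)];Q=Q[Q[:,2]>.033];show('panrim',Q)
    J=box(P,[.528,.222],.05,.16,.19);show('jarstrips',J)
    T=P[(P[:,2]>.052)&(P[:,2]<.063)&(np.hypot(*(P[:,:2]-[.528,.222]).T)<.2)];show('drivebox',T)
see()
go([0.47,-0.13,0.36],-0.07);see()
env.movel([0.46,-0.28,0.36]);see()
E
```

```text
forktips 53 [ 445.6 -114. ] [ 7.5 18.8] 67.9
 fork1 53 [ 445.6 -114. ] [ 7.5 18.8] 67.9
[ 0.4459 -0.1145  0.1664]
 fork-1 0
panrim 710 [ 626.8 -228.5] [ 96.4 230. ] 72.2
jarstrips 1956 [527.3 221.8] [99.2 63.4] 84.2
drivebox 10049 [577.8 250.2] [265.4 270. ] 84.4
q [-1.13  0.1   1.47  1.85 -0.1   1.28  0.29]
forktips 638 [ 464.7 -170.3] [110.4  75.1] 86.3
 fork1 312 [ 468.  -119.3] [ 8.3 75.1] 86.3
[ 0.4676 -0.1187  0.1747]
 fork-1 326 [ 461.5 -220.9] [ 8.8 74.4] 86.0
[ 0.4612 -0.2196  0.1735]
panrim 1549 [ 633.4 -189.7] [149.5 213.4] 86.2
jarstrips 0
drivebox 0
forktips 771 [ 464.1 -170.2] [110.2  74.6] 86.5
 fork1 461 [ 467.2 -119.5] [ 8.5 74.6] 86.5
[ 0.4673 -0.1202  0.1746]
 fork-1 310 [ 461.1 -221.1] [ 8.1 74.5] 86.2
[ 0.4614 -0.2211  0.1752]
panrim 2112 [ 626.9 -183.5] [162. 227.] 85.6
jarstrips 0
drivebox 0
```

Cradle yaw is −0.064 rad with the seat at (0.4645, −0.170). Jar yaw is −0.10 rad at (0.5273, 0.222). The fork spacing measures 101.6 mm against the stated 102 mm. Now I grasp and lift.

```bash
python3 - <<'E'
from h import *
go([0.5259,0.2079,0.27],-0.101); effector.release()
env.movel([0.5259,0.2079,0.131],rate=0.12)
print(env.sense()['ee_pos'].round(4) if hasattr(env.sense()['ee_pos'],'round') else env.sense()['ee_pos'])
effector.grasp(squeeze=40); env.pause(0.2)
s=env.sense();print(s['gripper_width'],s['grasp_force'],s['wrist_force'])
env.movel([0.5259,0.2079,0.155],rate=0.06)
env.movel([0.5259,0.2079,0.251],rate=0.12)
s=env.sense();print(s['t'],s['gripper_width'],s['grasp_force'],s['wrist_force'],s['moment'])
snap('wrist','lift');look('wrist',['jar','jar_port','knob1','jar_hub'])
snap('scene','lift_s');look('scene',['jar','jar_port','jar_hub','knob1'])
snap('side');look('side',['jar','jar_port','jar_hub','knob1'])
a=cv2.imread('pics/lift.png');b=cv2.imread('pics/lift_s.png');cv2.imwrite('pics/l.png',cv2.resize(np.hstack([a,b]),(800,300)))
E
```

```text
q [-1.33  0.48  1.22  1.8  -0.48  1.2  -0.07]
[0.5264 0.208  0.1317]
0.059633700067147404 40.00125999463222 [-5.2859138   0.78636427  4.05974078]
15.4333 0.05943332818168528 39.99771893457491 [-0.27880983  0.40424955 -7.50255432] [-0.05700413  0.14752011  0.01356592]
wrist jar [0.522 0.226 0.27 ] 0.96
wrist jar [0.472 0.126 0.245] 0.49
wrist jar [0.538 0.198 0.252] 0.4
wrist jar_port [0.524 0.223 0.302] 0.67
wrist jar_port [0.518 0.204 0.249] 0.63
wrist knob1 [0.562 0.116 0.242] 0.65
wrist knob1 [0.472 0.123 0.245] 0.64
wrist jar_hub [0.516 0.126 0.271] 0.7
wrist jar_hub [ 0.641 -0.195 -0.001] 0.41
scene jar [0.529 0.22  0.269] 0.81
scene jar [ 0.468 -0.173 -0.   ] 0.7
scene jar_port [0.527 0.218 0.297] 0.83
scene jar_hub [0.517 0.12  0.274] 0.7
scene knob1 [0.517 0.121 0.323] 0.84
scene knob1 [0.472 0.13  0.244] 0.7
scene knob1 [0.563 0.114 0.246] 0.69
side jar [0.528 0.219 0.273] 0.63
side jar_port [0.527 0.218 0.3  ] 0.81
side jar_hub [0.517 0.123 0.27 ] 0.85
side jar_hub [ 0.728  0.244 -0.   ] 0.74
side knob1 [0.472 0.127 0.243] 0.78
side knob1 [0.531 0.2   0.252] 0.74
side knob1 [0.518 0.121 0.323] 0.71
```

View pics/l.png

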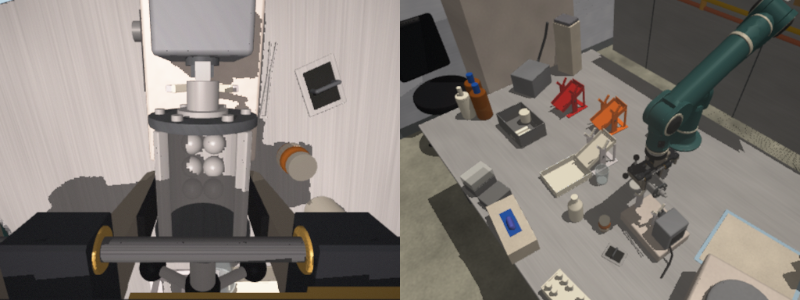

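The jar is held level with its port up and the balls inside, visible at (207,150). I move it above the cradle, check the axial offset, then lower.

```bash
python3 - <<'E'
from h import *
s=env.sense();t=np.array(s['ee_pos']);ty=np.array(s['tcp_rot'])[:,1];ty=ty*np.sign(ty[0]);th=np.arctan2(ty[1],ty[0])
P,_=cloud('wrist');q=P-t;X=q[:,:2]@[np.cos(th),np.sin(th)];Y=q[:,:2]@[-np.sin(th),np.cos(th)]
m=(abs(X)<.02)&(P[:,2]>.293)&(P[:,2]<.312)&(Y<.07);print('cap top y range',np.percentile(Y[m],[1,50,99]).round(4),m.sum(),'z',np.percentile(P[m,2],[5,95]).round(4))
e=np.percentile(Y[m],99); off=e-.042;print('off',off,'th',th)
if not .009<off<.019: off=.014
th=-0.064;d=np.array([-np.sin(th),np.cos(th)]);tgt=np.array([.4645,-.1702])-off*d
R1=R(th,1 if s['tcp_rot'][0][1]>0 else -1)
env.movel([tgt[0],tgt[1],.251],frame=R1,rate=.12)
env.pause(.2);s=env.sense();print(s['t'],s['ee_pos'],s['wrist_force'],s['joint_positions'])
for c in('scene','side'):
    snap(c);look(c,['jar','jar_hub','jar_port','knob1'],1)
np.save('tgt.npy',tgt)
E
```

```text
cap top y range [-0.0004  0.0544  0.0592] 2098 z [0.2937 0.3046]
off 0.017182818363236194 th -0.10091259502950299
19.9167 [ 0.46344485 -0.18719085  0.25098292] [-0.770123  -0.5762021 -7.6583019] [-0.70361509  0.32499735  1.25075588  1.975102   -0.34948206  1.08705355
  0.63495097]
scene jar [ 0.471 -0.173  0.271] 0.85
scene jar_hub [ 0.457 -0.276  0.275] 0.77
scene jar_port [ 0.467 -0.175  0.301] 0.78
scene knob1 [ 0.502 -0.274  0.243] 0.84
side jar [ 0.464 -0.174  0.276] 0.82
side jar_port [ 0.468 -0.174  0.299] 0.83
side knob1 [ 0.502 -0.273  0.247] 0.7
```

```bash
python3 - <<'E'
from h import *
th=-.064;ex=np.array([np.cos(th),np.sin(th)]);ey=np.array([-np.sin(th),np.cos(th)]);o=np.array([.4645,-.1702])
t=o-.015*ey
env.movel([t[0],t[1],.186],rate=.08); env.pause(.2)
s=env.sense();print(s['t'],s['ee_pos'],s['wrist_force'])
P,_=cloud('wrist');q=P[:,:2]-o;X=q@ex;Y=q@ey;Z=P[:,2]
m=(abs(X)<.02)&(Z>.225)&(Z<.245)&(Y<.07);print('cap Y',np.percentile(Y[m],[50,90,95,99,99.8]).round(4),Z[m].max())
m=(abs(X)<.05)&(abs(X)>.014)&(Z>.16)&(Z<.192)&(Y>.03)&(Y<.08);print('fork Y',np.percentile(Y[m],[1,5,50,95,99]).round(4),'X',np.percentile(X[m],[1,99]).round(4),m.sum())
m=(Y>.051)&(Y<.066)&(Z>.19)&(Z<.222)&(abs(X)<.02);print('trunnion X',np.percentile(X[m],[1,99]).round(4),'Z',np.percentile(Z[m],99).round(4),m.sum(),Y[m].max())
snap('wrist','pre')
E
```

```text
21.5833 [ 0.46384495 -0.18518539  0.18638224] [ 0.76639218 -0.89653144 -6.74470425]
cap Y [0.0387 0.0414 0.0431 0.0442 0.0443] 0.2413983763568276
fork Y [0.0411 0.0414 0.0506 0.0544 0.0547] X [-0.0368  0.0367] 1296
trunnion X [-0.0086  0.0106] Z 0.2171 1205 0.06598685775219237
```

View pics/pre.png

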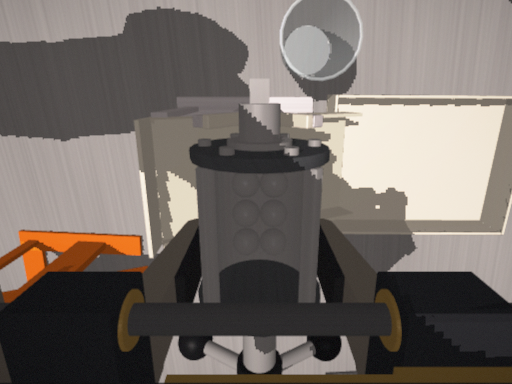

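The wrist view shows all six balls in the port at (258,213) and the trunnion at (260,120) centred over the fork. Measured depth puts the jar about 2 mm too far along +y, so I correct that and lower with a force guard.

```bash
python3 - <<'E'
from h import *
th=-.064;ex=np.array([np.cos(th),np.sin(th)]);ey=np.array([-np.sin(th),np.cos(th)]);o=np.array([.4645,-.1702])
t=o-.017*ey-.0005*ex
env.movel([t[0],t[1],.180],rate=.06);env.pause(.2);f0=env.sense()['wrist_force'][2]
env.movel([t[0],t[1],.148],rate=.06)
z=.148
while z>.136:
    s=env.sense()
    if s['wrist_force'][2]-f0>4: break
    z-=.001;env.movel([t[0],t[1],z],rate=.03)
s=env.sense();print(z,s['ee_pos'],s['wrist_force'],f0,s['t'])
for c in('scene','side'):
    snap(c);look(c,['jar','jar_hub','jar_port'],1)
E
```

```text
0.13999999999999999 [ 0.46278155 -0.18723977  0.14079588] [-4.40007281  1.98640219  5.49829936] -7.668215163889387 24.825
scene jar [ 0.466 -0.177  0.16 ] 0.95
scene jar_hub [ 0.457 -0.274  0.166] 0.9
scene jar_port [ 0.458 -0.272  0.212] 0.71
side jar [ 0.466 -0.175  0.165] 0.9
side jar_hub [ 0.456 -0.276  0.164] 0.64
side jar_port [ 0.464 -0.176  0.19 ] 0.79
```

```bash
python3 - <<'E'
from h import *
effector.release();env.pause(.4)
s=env.sense();p=s['ee_pos'];print(s['gripper_width'],s['wrist_force'],s['t'])
env.movel([p[0],p[1],.24],rate=.12)
th=-.064;ex=np.array([np.cos(th),np.sin(th)]);ey=np.array([-np.sin(th),np.cos(th)]);o=np.array([.4645,-.1702])
t=o-.10*ey
go([t[0],t[1],.36],th+np.pi/2)
snap('wrist','seat');look('wrist',['jar','jar_hub','jar_port','knob1'])
P,_=cloud('wrist');q=P[:,:2]-o;X=q@ex;Y=q@ey;Z=P[:,2]
m=(abs(X)<.025)&(Z>.18)&(Z<.2)&(abs(Y)<.055);print('caps Y',np.percentile(Y[m],[.5,2,98,99.5]).round(4),np.percentile(X[m],[1,99]).round(4),Z[m].max())
m=(np.hypot(X,Y+.1)<.025)&(Z>.2);print('knob1 local',X[m].mean().round(4),Y[m].mean().round(4),'top',np.percentile(Z[m],98) if m.any() else 0,m.sum())
for c in('scene','side'):
    snap(c,'s_'+c);look(c,['jar','jar_hub','jar_port','knob1'],1)
a=cv2.imread('pics/seat.png');b=cv2.imread('pics/s_scene.png');cv2.imwrite('pics/l2.png',cv2.resize(np.hstack([a,b]),(800,300)))
print(env.sense()['t'])
E
```

```text
0.09176068374080293 [-0.49604142 -0.14834693 -0.22696393] 26.2583
q [-0.62  0.33  1.38  1.76 -0.33  1.33 -0.8 ]
wrist jar [ 0.462 -0.174  0.158] 0.66
wrist jar [ 0.462 -0.169  0.003] 0.2
wrist jar_hub [ 0.456 -0.272  0.159] 0.61
wrist jar_port [ 0.465 -0.175  0.191] 0.84
wrist knob1 [ 0.459 -0.278  0.211] 0.8
wrist knob1 [ 0.501 -0.273  0.133] 0.75
wrist knob1 [ 0.414 -0.274  0.135] 0.69
caps Y [-0.0483 -0.0461  0.0378  0.0406] [-0.0243  0.0244] 0.19576627150426773
knob1 local 0.0173 -0.1027 top 0.4819041382646657 2190
scene jar [ 0.468 -0.176  0.162] 0.7
scene jar_hub [ 0.456 -0.273  0.164] 0.96
scene jar_port [ 0.462 -0.173  0.19 ] 0.78
scene knob1 [ 0.501 -0.279  0.134] 0.81
side jar [ 0.465 -0.172  0.166] 0.61
side jar_hub [ 0.454 -0.273  0.166] 0.71
side jar_port [ 0.464 -0.175  0.184] 0.97
side knob1 [ 0.458 -0.273  0.212] 0.95
29.35
```

View pics/l2.png

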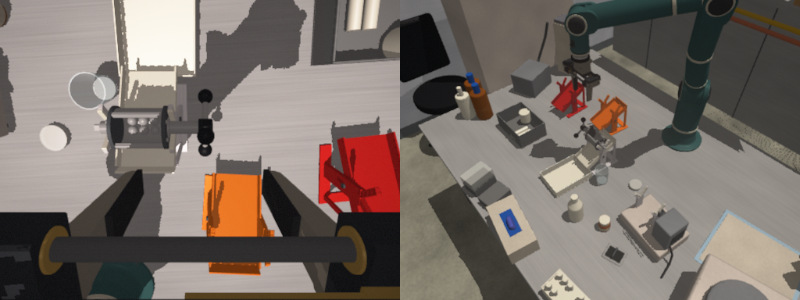

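The jar is seated port up with its six balls at (135,125), and the gripper has let go. Knob1 is at the expected place, at local x of about 0, y of about −0.103 and z 0.212. I'll grip it along the jar's axis and carry it round the arc toward the chute's end wall (−x).

```bash
cat >> h.py <<'E'
th=-.064;ex=np.array([np.cos(th),np.sin(th)]);ey=np.array([-np.sin(th),np.cos(th)]);o=np.array([.4645,-.1702])
def at(deg,Y=-.103,r=.052,up=0):  # knob at angle deg from top towards -x ; TCP 12 mm below the knob centre
    a=np.radians(deg);p=o-r*np.sin(a)*ex+Y*ey;return [p[0],p[1],.160+r*np.cos(a)-.012+up]
def turn(a,b,step=11,rate=.06):
    n=int(np.ceil(abs(b-a)/step))
    for x in np.linspace(a,b,n+1)[1:]:
        env.movel(at(x),rate=rate)
        s=env.sense();print(round(x),np.round(s['wrist_force'],1),round(s['gripper_width'],4),round(s['t'],2))
E
python3 - <<'E'
from h import *
env.movel(at(0,up=.05),rate=.2);env.movel(at(0),rate=.1)
print(env.sense()['wrist_force'])
effector.grasp(squeeze=8);s=env.sense();print(s['gripper_width'],s['grasp_force'],s['wrist_force'],s['t'])
if .018<s['gripper_width']<.026: turn(0,44)
for c in('scene','side'):
    snap(c,'t1'+c);look(c,['jar','jar_hub','knob1'],3)
E
```

```text
[-0.23111968  0.52523348 -0.04446961]
0.022584397208888527 7.999974489212036 [ 0.18445206 -2.51865427 -0.74447256] 31.7417
11 [-0.5 -2.3 -1.1] 0.023 32.06
22 [-0.3 -1.3 -0.9] 0.0233 32.38
33 [ 0.1 -1.7 -0.4] 0.0232 32.69
44 [ 0.6 -1.1 -1.5] 0.023 33.01
scene jar [ 0.466 -0.176  0.158] 0.97
scene jar [0.525 0.224 0.   ] 0.61
scene jar [ 0.641 -0.191  0.006] 0.55
scene jar_hub [ 0.453 -0.273  0.162] 0.55
scene knob1 [ 0.422 -0.268  0.196] 0.85
scene knob1 [ 0.442 -0.269  0.112] 0.76
scene knob1 [ 0.508 -0.276  0.172] 0.65
side jar [ 0.468 -0.174  0.166] 0.6
side jar_hub [ 0.455 -0.27   0.162] 0.87
side knob1 [ 0.421 -0.267  0.196] 0.85
side knob1 [ 0.444 -0.274  0.108] 0.68
side knob1 [ 0.505 -0.274  0.177] 0.67
```

It is turning as planned. I continue to 86°, let go, and take the knob that has come up (at −34°).

```bash
python3 - <<'E'
from h import *
turn(44,86)
effector.release();env.pause(.1)
env.movel(at(86,up=.10),rate=.2)
snap('scene');look('scene',['knob1','jar_hub','jar'],3);snap('side');look('side',['knob1'],3)
print('expect',at(-34)); 
env.movel(at(-34,up=.05),rate=.2)
s=env.sense();print(s['t'],s['wrist_force'])
E
```

```text
54 [ 2.1 -0.9 -2.5] 0.0231 33.72
65 [ 1.8 -0.9 -1.1] 0.0233 34.02
76 [ 1.9 -2.  -0.5] 0.0229 34.33
86 [ 2.2 -2.1 -0.7] 0.0229 34.64
scene knob1 [ 0.479 -0.274  0.117] 0.82
scene knob1 [ 0.489 -0.274  0.203] 0.78
scene knob1 [ 0.406 -0.268  0.167] 0.72
scene jar_hub [ 0.455 -0.274  0.163] 0.88
scene jar [ 0.469 -0.172  0.16 ] 0.59
side knob1 [ 0.484 -0.27   0.206] 0.75
side knob1 [ 0.404 -0.269  0.164] 0.72
expect [np.float64(0.4869309987144008), np.float64(-0.2748488517967409), np.float64(0.19110995377286216)]
37.3417 [ 0.37425744 -0.35824209 -0.02708499]
```

```bash
python3 - <<'E'
from h import *
env.movel(at(-34),rate=.1)
effector.grasp(squeeze=8);s=env.sense();print(s['gripper_width'],s['wrist_force'],s['t'])
assert .018<s['gripper_width']<.026
turn(-34,66,step=10,rate=.04)
env.pause(1.)
snap('scene','t2');look('scene',['knob1','jar_hub','jar'],3);look('scene',['ball1'],8)
snap('side','t2s');look('side',['knob1'],3)
look('side',['ball1'],8)
print(env.sense()['t'])
a=cv2.imread('pics/t2.png')[120:270,140:340];b=cv2.imread('pics/t2s.png')[120:270,170:370];cv2.imwrite('pics/l3.png',cv2.resize(np.hstack([a,b]),(800,300),interpolation=cv2.INTER_CUBIC))
E
```

```text
0.02302988964164634 [-0.16664169 -0.44095808  0.69184612] 39.0333
-24 [1.5 0.9 1.5] 0.0233 39.41
-14 [ 0.  -2.7  1.3] 0.0227 39.78
-4 [-0.1 -1.1  1.9] 0.0229 40.16
6 [ 0.7 -2.   2.3] 0.0232 40.53
16 [-0.4 -1.4  3.1] 0.023 40.91
26 [-1.2 -0.7  4.7] 0.0233 41.28
36 [-2.  -0.4  4.2] 0.0232 41.66
46 [-1.9 -0.8  3.5] 0.0229 42.03
56 [-2.8  0.2  1.7] 0.023 42.41
66 [-3.6 -0.4  2.9] 0.023 42.78
scene knob1 [ 0.41  -0.272  0.181] 0.84
scene knob1 [ 0.462 -0.273  0.107] 0.73
scene knob1 [ 0.507 -0.274  0.189] 0.62
scene jar_hub [ 0.455 -0.272  0.163] 0.65
scene jar_hub [ 0.461 -0.271  0.108] 0.32
scene jar [ 0.468 -0.172  0.164] 0.94
side knob1 [ 0.459 -0.271  0.107] 0.96
side knob1 [ 0.41  -0.269  0.185] 0.79
side knob1 [ 0.501 -0.276  0.186] 0.73
44.1833
```

View pics/l3.png

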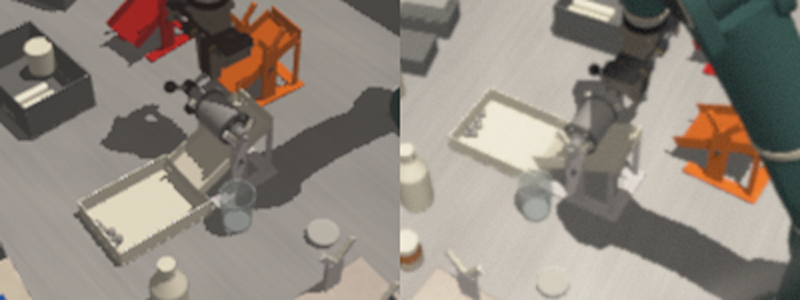

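Knob1 now points down, and balls show in the pan's far corner at (112,232) in the left view and (478,125) in the right. I release, back off, and count them from above.

```bash
python3 - <<'E'
from h import *
effector.release();env.pause(.1)
env.movel(at(66,up=.14),rate=.2)
env.movel([.60,-.26,.36],rate=.25)
env.pause(.2)
snap('wrist','fin');look('wrist',['ball1'],8);look('wrist',['knob1','jar','jar_hub'],3)
P,_=cloud('wrist');q=P[:,:2]-o;X=q@ex;Y=q@ey;Z=P[:,2]
snap('scene');look('scene',['knob1','jar','jar_hub'],3)
s=env.sense();print(s['t'],s['wrist_force'])
a=cv2.imread('pics/fin.png');cv2.imwrite('pics/fin2.png',cv2.resize(a,(800,600),interpolation=cv2.INTER_CUBIC))
E
```

```text
wrist ball1 [0.42  0.062 0.002] 0.6
wrist ball1 [ 0.716 -0.194  0.008] 0.53
wrist ball1 [ 0.716 -0.17   0.01 ] 0.53
wrist ball1 [ 0.73  -0.203  0.009] 0.45
wrist ball1 [ 0.726 -0.227  0.013] 0.42
wrist ball1 [ 0.726 -0.18   0.01 ] 0.42
wrist ball1 [ 0.731 -0.163  0.013] 0.42
wrist ball1 [ 0.459 -0.173  0.162] 0.21
wrist knob1 [ 0.412 -0.266  0.184] 0.92
wrist knob1 [ 0.503 -0.278  0.188] 0.8
wrist knob1 [ 0.464 -0.272  0.108] 0.75
wrist jar [ 0.461 -0.172  0.161] 0.85
wrist jar_hub [ 0.464 -0.17   0.005] 0.71
wrist jar_hub [ 0.458 -0.271  0.158] 0.55
wrist jar_hub [ 0.462 -0.169  0.16 ] 0.53
scene knob1 [ 0.41  -0.268  0.185] 0.81
scene knob1 [ 0.504 -0.274  0.189] 0.6
scene knob1 [ 0.459 -0.27   0.106] 0.59
scene jar [ 0.466 -0.172  0.161] 0.71
scene jar_hub [ 0.456 -0.272  0.164] 0.78
scene jar_hub [ 0.638  0.264 -0.002] 0.57
47.8583 [-0.46433429 -0.2236693   0.18497629]
```

View pics/fin2.png

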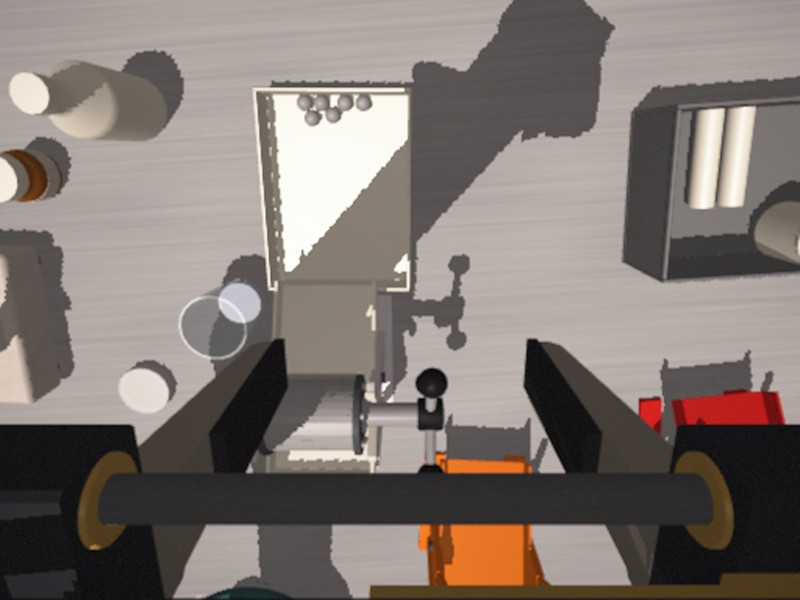

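The picture shows six balls in the pan at (305–363,102–118), the jar seated with its port down, and the gripper clear.

```bash
python3 -c "
from h import *
print(workorder.finish_job())"
```

```text
the job is handed in; nothing more can be done
None
```

The job is handed in (no verdict was returned): the jar lies port down in the white cradle's forks, all six balls are in the pan, the gripper has let go, and I saw no bystander disturbed.

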